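Heft the look-alike hubs and slide each home in its lane

ROBOT

A 7-joint arm with a two-finger parallel gripper is mounted at the origin on the work surface. World frame = base frame: x ahead of the robot, y to its left, z up, the work surface at z = 0. Lengths are in m, angles in rad, forces in N, time in s.
With the tool pointing down it reaches from about 0.4 to 0.85 m from the base axis. Payload 6.9 kg.
Tool frame: the origin (TCP) lies between the finger pads; the fingertips stand 11 mm ahead of it and the grasp point (between the pads) lies 8 mm behind it; z points along the fingers, x is the direction in which the jaws open and shut, and the axes are right-handed (so a half turn about z gives the same grasp; the last joint's range is limited). The gripper opens to 85 mm and grips with 20 to 120 N. Pads are 22 mm wide; open, the fingers measure 114 mm over their backs; the gripper's body (76 mm by 85 mm) begins 54 mm behind the grasp point. The pads swing forward as they close: fully open they stand 13 mm farther back than shut.
Start: joints at [0.105, 0.507, -0.238, 1.5, 0.126, 1.149, -0.155], TCP at [0.625, -0, 0.242] pointing down, gripper open.
Joint ranges: [-3.08, 3.08], [-0.24, 2.05], [-1.43, 1.35], [0, 2.5], [-1.52, 4.66], [0.17, 1.96], [-2.89, 2.89]. Speed limits (rad/s): [2.39, 2.39, 3.14, 3.14, 3.14, 3.14, 3.14].

INTERFACE

Orientations are given as a unit quaternion [x, y, z, w].
In Python, from workcell import robot gives the robot as it stands.
- The arm moves only by the tool arm_command, never from a script. Its arguments are lists of equal length, an entry for each row: "translation": the shift along the world's x, y, z in units of 50 mm (1.0 is 50 mm), a list of three; "delta_rot": the turn, a rotation vector about the world's x, y, z in units of 5 degrees (1.0 is 5 degrees), a list of three; "hand": the closure in counts, from 0 (fully open) to 255 (shut). A call has 1 to 12 rows; each row is the pose to reach, as a shift and turn from the pose commanded when the call began; what a row does not reach only later rows make up. A row lasts 1/10 s, in which the tool goes at most 50 mm and 8.59 degrees, less where a joint would pass 70% of its speed; a pose out of reach is approached as far as the arm can. A call with a gripper value outside its range is refused whole. The fingers move at their own pace and stop on an object; "newtons" is the grip in N (left out, the last holds). Time passes only in rows, so rows that repeat a pose let the fingers close. It gives the time, the measured TCP pose, the force and the opening at its end, in the units of the state.
- robot.get_state(): the state, without advancing time (a new reading comes with each control period).
- robot.get_image(name): name is "scene" or "side" or "wrist"; returns the picture (384x512x3 uint8, blue, green, red); there is no depth.
- robot.get_calibration(name): a dict with "intrinsics" (3x3 intrinsics, pixels), "eye" and "rotation" of the camera in the world; the wrist camera has in their place "tool_from_camera" (4x4, takes a point from camera to tool coordinates, whose origin is the TCP and whose axes are the tool frame's). Camera axes: x right, y down, z forward; pixel columns grow to the right and rows downward; lengths in m; the calibration is good to about 2 mm. The wrist camera is an equidistant fisheye: a pixel r from the principal point sees the ray r / f radians off the axis. A picture is of the moment at which its call begins: read the wrist's pose just before it. get_calibration takes no time and is no camera call.
- robot.close_job(): hands the job in, once; it reports no verdict.
The state is a dict: "t": time; "qpos": joint angles; "qd": joint speeds; "joint_efforts": joint torques, N m; "tool_pos": TCP position; "eef_rot": TCP orientation; "ft_force": force on the tool from outside, world axes, zero at the start; "torque": the same for the moment, N m; "opening": opening from 0.0 (shut) to 1.0 (fully open).
Only numpy, scipy, OpenCV 4.12 (cv2) and the standard library are available. Lean on these libraries where they do the work, as an engineer would, in place of code of your own. Each camera call takes 0.05 s, during which the arm holds its last target.

TASK

The two look-alike hubs standing free on the bench may be solid, filled or hollow: lift each one to judge its weight (solid about 0.88 kg, filled about 0.61 kg, hollow about 0.35 kg), then set it down gently on the open end of the magazine lane for its kind (red for solid, yellow for filled, blue for hollow) and slide it in under the keeper lips until it rests against the end stop, pressing on the stop with no more than about 30 N. Leave both hubs upright and let go, and do not disturb the third hub under the dial gauge, the ring gauge or the jar.

Things in the scene. Friction and masses are not known exactly. Their poses are not given: they have to be found in the camera images.
- hub_a_mid (a point): steel hub: round flange 70 mm across, 12 mm thick, at the bottom; round boss 44 mm across above it; 64 mm high in all, closed. All three hubs look alike, but one is solid (0.88 kg), one filled (0.61 kg), one hollow (0.35 kg), within 5 percent, dealt anew each time. Point: its centre, 32 mm above its underside; z up its axis. Stands free on the bench; to be sorted.
- hub_b_mid (a point): steel hub: round flange 70 mm across, 12 mm thick, at the bottom; round boss 44 mm across above it; 64 mm high in all, closed. All three hubs look alike, but one is solid (0.88 kg), one filled (0.61 kg), one hollow (0.35 kg), within 5 percent, dealt anew each time. Point: its centre, 32 mm above its underside; z up its axis. Stands free on the bench; to be sorted.
- lane_solid: red lane, for solid hubs. Origin: middle of its underside; x inward along it from its mouth (robot side), z up. Slippery plastic floor (friction 0.2), top at z = 4 mm. Open apron x = -120 to -62 mm: set a hub down here, centre near x = -80. Guides flare to x = -30; then walls 74 mm apart and red keeper lips 51 mm apart, z = 18.5 to 21.5 mm. Stop face between x = +30 and +80 mm, not measured.
- lane_filled: yellow lane, for filled hubs. Origin: middle of its underside; x inward along it from its mouth (robot side), z up. Slippery plastic floor (friction 0.2), top at z = 4 mm. Open apron x = -120 to -62 mm: set a hub down here, centre near x = -80. Guides flare to x = -30; then walls 74 mm apart and yellow keeper lips 51 mm apart, z = 18.5 to 21.5 mm. Stop face between x = +30 and +80 mm, not measured.
- lane_hollow: blue lane, for hollow hubs. Origin: middle of its underside; x inward along it from its mouth (robot side), z up. Slippery plastic floor (friction 0.2), top at z = 4 mm. Open apron x = -120 to -62 mm: set a hub down here, centre near x = -80. Guides flare to x = -30; then walls 74 mm apart and blue keeper lips 51 mm apart, z = 18.5 to 21.5 mm. Stop face between x = +30 and +80 mm, not measured.
- rack: three-lane slide magazine, fixed, plate 235 x 290 x 8 mm, lanes side by side 92 mm apart in any order. The lips reach over a hub's flange, its boss stands out between them, so hubs are slid in along the floor. Black end stops (16 mm thick, 18 mm high) are clamped at a different depth in each lane each time; home: flange touches stop, hub centre 35 mm short of its face. All rigid. Origin: underside; x along the lanes.
- hub_c_mid (a point): steel hub: round flange 70 mm across, 12 mm thick, at the bottom; round boss 44 mm across above it; 64 mm high in all, closed. All three hubs look alike, but one is solid (0.88 kg), one filled (0.61 kg), one hollow (0.35 kg), within 5 percent, dealt anew each time. Point: its centre, 32 mm above its underside; z up its axis. Stands under the dial gauge; leave it alone.
- gauge: dial gauge on a magnetic stand, fixed: origin on the bench under the gauge's stem (the third hub's place); black magnet base 50 x 60 mm and 55 mm high centred 85 mm along x, its column 255 mm high, arm at 165 mm back over the hub. Leave it alone.
- ring_gauge_mid (a point): loose steel ring gauge lying on the bench, 64 mm across, 22 mm high; point: its centre. Leave it alone.
- jar_mid (a point): loose small blue jar with black cap, 48 mm across, 65 mm high; point: its centre. Leave it alone.
Not all that is in view belongs to the job. What is shaped like the part that bears hub_a_mid but green or purple is not meant.

How it is judged:
On the way, in this order (a step that is already met when the one before it is completed fails the run):
1. one of the two hubs is lifted clear of the bench in the gripper (((contact force between hub_a and the fingers above 1 N and height (world z) of hub_a_mid above 0.042 m) or (contact force between hub_b and the fingers above 1 N and height (world z) of hub_b_mid above 0.042 m))), for 0.2 s.
2. one hub is let go against the stop of the lane for its kind (((((contact force between hub_a and lane_solid between 7.4 and 20 N and y of hub_a_mid in the frame of lane_solid between -0.006 and 0.006 m and z of hub_a_mid in the frame of lane_solid below 0.039 m and horizontal distance between hub_a_mid and stop_solid_c0 below 0.0455 m) or (contact force between hub_a and lane_filled between 4.7 and 7.4 N and y of hub_a_mid in the frame of lane_filled between -0.006 and 0.006 m and z of hub_a_mid in the frame of lane_filled below 0.039 m and horizontal distance between hub_a_mid and stop_filled_c0 below 0.0455 m) or (contact force between hub_a and lane_hollow between 1.5 and 4.7 N and y of hub_a_mid in the frame of lane_hollow between -0.006 and 0.006 m and z of hub_a_mid in the frame of lane_hollow below 0.039 m and horizontal distance between hub_a_mid and stop_hollow_c0 below 0.0455 m)) and angle between hub_a_mid's own z axis and vertical below 0.08 rad and linear speed of hub_a below 0.02 m/s and contact force between hub_a and the fingers below 0.1 N) or (((contact force between hub_b and lane_solid between 7.4 and 20 N and y of hub_b_mid in the frame of lane_solid between -0.006 and 0.006 m and z of hub_b_mid in the frame of lane_solid below 0.039 m and horizontal distance between hub_b_mid and stop_solid_c0 below 0.0455 m) or (contact force between hub_b and lane_filled between 4.7 and 7.4 N and y of hub_b_mid in the frame of lane_filled between -0.006 and 0.006 m and z of hub_b_mid in the frame of lane_filled below 0.039 m and horizontal distance between hub_b_mid and stop_filled_c0 below 0.0455 m) or (contact force between hub_b and lane_hollow between 1.5 and 4.7 N and y of hub_b_mid in the frame of lane_hollow between -0.006 and 0.006 m and z of hub_b_mid in the frame of lane_hollow below 0.039 m and horizontal distance between hub_b_mid and stop_hollow_c0 below 0.0455 m)) and angle between hub_b_mid's own z axis and vertical below 0.08 rad and linear speed of hub_b below 0.02 m/s and contact force between hub_b and the fingers below 0.1 N))), for 0.2 s.
At the end, for the whole second after the job is handed in: Both free hubs stand upright in the lane for their kind (red solid, yellow filled, blue hollow), flat on its floor under the lips, within 2.5 mm of touching the end stop, at rest and let go (((contact force between hub_a and lane_solid between 7.4 and 20 N and y of hub_a_mid in the frame of lane_solid between -0.006 and 0.006 m and z of hub_a_mid in the frame of lane_solid below 0.039 m and horizontal distance between hub_a_mid and stop_solid_c0 below 0.0455 m) or (contact force between hub_a and lane_filled between 4.7 and 7.4 N and y of hub_a_mid in the frame of lane_filled between -0.006 and 0.006 m and z of hub_a_mid in the frame of lane_filled below 0.039 m and horizontal distance between hub_a_mid and stop_filled_c0 below 0.0455 m) or (contact force between hub_a and lane_hollow between 1.5 and 4.7 N and y of hub_a_mid in the frame of lane_hollow between -0.006 and 0.006 m and z of hub_a_mid in the frame of lane_hollow below 0.039 m and horizontal distance between hub_a_mid and stop_hollow_c0 below 0.0455 m)) and angle between each of hub_a_mid, hub_b_mid's own z axis and vertical below 0.08 rad and linear speed of each of hub_a, hub_b below 0.02 m/s and contact force between each of hub_a, hub_b and the fingers below 0.1 N and ((contact force between hub_b and lane_solid between 7.4 and 20 N and y of hub_b_mid in the frame of lane_solid between -0.006 and 0.006 m and z of hub_b_mid in the frame of lane_solid below 0.039 m and horizontal distance between hub_b_mid and stop_solid_c0 below 0.0455 m) or (contact force between hub_b and lane_filled between 4.7 and 7.4 N and y of hub_b_mid in the frame of lane_filled between -0.006 and 0.006 m and z of hub_b_mid in the frame of lane_filled below 0.039 m and horizontal distance between hub_b_mid and stop_filled_c0 below 0.0455 m) or (contact force between hub_b and lane_hollow between 1.5 and 4.7 N and y of hub_b_mid in the frame of lane_hollow between -0.006 and 0.006 m and z of hub_b_mid in the frame of lane_hollow below 0.039 m and horizontal distance between hub_b_mid and stop_hollow_c0 below 0.0455 m))).
It fails at once if a hub is pressed against an end stop with more than 35 N (contact force between any of hub_a, hub_b and stop_solid_c0 above 35 N or contact force between any of hub_a, hub_b and stop_filled_c0 above 35 N or contact force between any of hub_a, hub_b and stop_hollow_c0 above 35 N).
It fails at once if a hub is slammed down or jammed in a lane with more than 120 N (contact force between any of hub_a, hub_b and lane_solid above 120 N or contact force between any of hub_a, hub_b and lane_filled above 120 N or contact force between any of hub_a, hub_b and lane_hollow above 120 N).
It fails at once if the third hub, the ring gauge or the jar is moved more than 10 mm (distance of any of hub_c_mid, ring_gauge_mid, jar_mid from where it was at the start of the episode above 0.01 m).
It also fails if it takes over 64 s, if anything falls off the work surface, if the arm or the gripper's body presses on something with over 40 N, if the wrist force passes 120 N, or if a joint passes its speed limit or range.

## Working session

There is one attempt and no reset: what is moved stays moved. The work goes in short steps, Python scripts to look and compute and a tool call to move; the robot and the scene stay as the last step left them, time stands still between calls to the robot, and variables do not carry over. Pictures are saved under pics/ and viewed, and the job is handed in when it is done.

Besides the shell and the picture viewer there is one more tool, called after "Call:" in YAML: its name, and indented under it one key for each argument. arm_command: Moves the arm, as the interface text tells. Its arguments: {"type":"object","properties":{"translation":{"type":"array"},"delta_rot":{"type":"array"},"hand":{"type":"array"},"newtons":{"type":"number"}},"required":["translation","delta_rot","hand"]}

```bash
ls; mkdir -p pics; python3 - <<'E'
from workcell import robot
import cv2,numpy as np
s=robot.get_state();print({k:np.round(v,3) for k,v in s.items()})
for n in ["scene","side","wrist"]:
    im=robot.get_image(n);cv2.imwrite(f"pics/{n}0.png",im)
    c=robot.get_calibration(n);print(n,{k:np.round(v,4).tolist() for k,v in c.items()})
E
```

```text
pics
{'t': np.float64(0.0), 'qpos': array([ 0.105,  0.508, -0.238,  1.501,  0.126,  1.149, -0.155]), 'qd': array([-0.001,  0.001,  0.001, -0.   , -0.001, -0.001, -0.001]), 'joint_efforts': array([ 1.0000e-03, -6.2059e+01, -2.1870e+00, -2.4966e+01,  1.2000e-02,
        1.2000e-02,  0.0000e+00]), 'tool_pos': array([ 0.625, -0.   ,  0.241]), 'eef_rot': array([ 1.   ,  0.   , -0.001,  0.   ]), 'ft_force': array([ 0.024, -0.169,  0.742]), 'torque': array([ 0.023, -0.039,  0.052]), 'opening': np.float64(0.996)}
scene {'intrinsics': [[394.8533, 0.0, 259.5018], [0.0, 394.8533, 195.3782], [0.0, 0.0, 1.0]], 'eye': [0.9856, 0.6245, 0.8408], 'rotation': [0.2628, 0.8893, -0.3574, -0.1109]}
side {'intrinsics': [[419.2742, 0.0, 250.1984], [0.0, 419.2742, 184.7227], [0.0, 0.0, 1.0]], 'eye': [0.2065, 0.7448, 0.6742], 'rotation': [-0.1781, 0.8792, -0.4319, 0.0937]}
wrist {'intrinsics': [[297.3186, 0.0, 257.7809], [0.0, 297.3186, 192.6601], [0.0, 0.0, 1.0]], 'tool_from_camera': [[1.0, -0.0009, -0.0012, 0.0001], [0.0012, 0.9618, 0.2739, -0.0691], [0.0009, -0.2739, 0.9618, -0.131], [0.0, 0.0, 0.0, 1.0]]}
```

View pics/scene0.png

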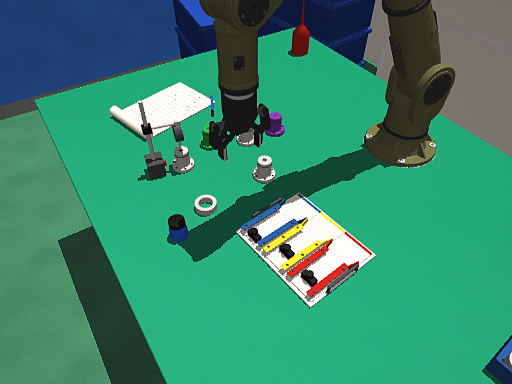

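View pics/side0.png

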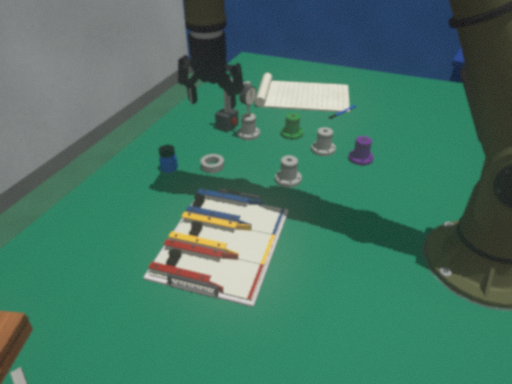

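View pics/wrist0.png

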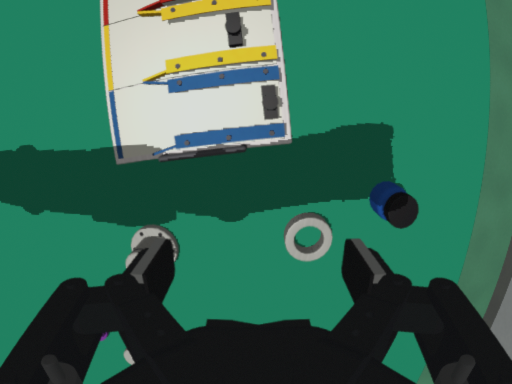

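```bash
cat > h.py <<'E'
from workcell import robot
import cv2,numpy as np
from scipy.spatial.transform import Rotation as R
def cam(n,st=None):
    c=robot.get_calibration(n);K=np.array(c["intrinsics"])
    if n=="wrist":
        st=st or robot.get_state()
        T=np.eye(4);T[:3,:3]=R.from_quat(st["eef_rot"]).as_matrix();T[:3,3]=st["tool_pos"]
        T=T@np.array(c["tool_from_camera"]);return K,T[:3,:3],T[:3,3],True
    r=np.array(c["rotation"]); M=R.from_quat(r).as_matrix()
    return K,M,np.array(c["eye"]),False
def proj(C,P):
    K,M,e,f=C;p=(np.atleast_2d(P)-e)@M
    if f:
        th=np.arctan2(np.hypot(p[:,0],p[:,1]),p[:,2]);rr=np.hypot(p[:,0],p[:,1])
        d=p[:,:2]/rr[:,None]*(th*K[0,0])[:,None]
    else: d=p[:,:2]/p[:,2:]*K[0,0]
    return d+K[:2,2]
def unproj(C,px,z):
    K,M,e,f=C;d=(np.atleast_2d(px).astype(float)-K[:2,2])/K[0,0]
    if f:
        th=np.linalg.norm(d,axis=1);ray=np.c_[d/th[:,None]*np.sin(th)[:,None],np.cos(th)]
    else: ray=np.c_[d,np.ones(len(d))]
    w=ray@M.T;s=(z-e[2])/w[:,2];return e+w*s[:,None]
E
python3 - <<'E'
from h import *
for n in ["scene","side"]:
    print(n,proj(cam(n),[[0,0,0],[.625,0,.242]]).round())
C=cam("scene");print(unproj(C,[[264,178],[245,143],[184,168],[206,206],[178,238],[314,306],[375,255],[300,195],[238,231]],0).round(3))
C=cam("side");print(unproj(C,[[289,182],[323,151],[249,135],[212,164],[169,170],[149,279],[249,305],[287,207],[198,190]],0).round(3))
im=cv2.imread("pics/scene0.png");cv2.imwrite("pics/s0a.png",cv2.resize(im[185:310,225:385],None,fx=5,fy=5,interpolation=2)[:, :])
cv2.imwrite("pics/s0b.png",cv2.resize(im[90:250,130:300],None,fx=3.5,fy=3.5,interpolation=2))
im=cv2.imread("pics/side0.png");cv2.imwrite("pics/s0c.png",cv2.resize(im[100:305,140:390],None,fx=2.8,fy=2.8,interpolation=2))
E
```

```text
scene [[399. 143.]
 [240. 152.]]
side [[482. 262.]
 [212. 107.]]
[[ 0.483 -0.105  0.   ]
 [ 0.442 -0.283  0.   ]
 [ 0.671 -0.279  0.   ]
 [ 0.689 -0.097  0.   ]
 [ 0.806 -0.035  0.   ]
 [ 0.625  0.319  0.   ]
 [ 0.401  0.291  0.   ]
 [ 0.434  0.013  0.   ]
 [ 0.659  0.031  0.   ]]
[[ 0.468 -0.109  0.   ]
 [ 0.425 -0.289  0.   ]
 [ 0.663 -0.291  0.   ]
 [ 0.697 -0.106  0.   ]
 [ 0.794 -0.034  0.   ]
 [ 0.626  0.312  0.   ]
 [ 0.412  0.291  0.   ]
 [ 0.44  -0.01   0.   ]
 [ 0.676  0.014  0.   ]]
```

View pics/s0a.png

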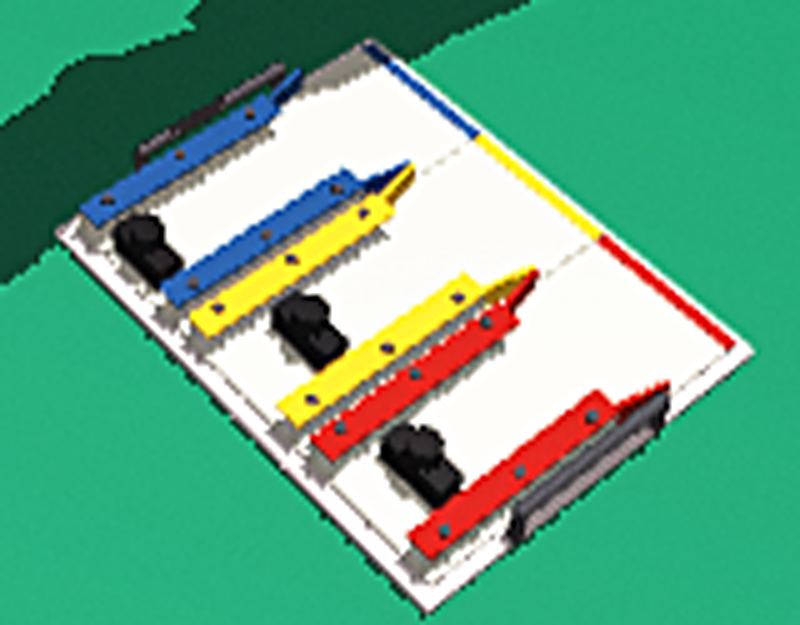

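View pics/s0b.png

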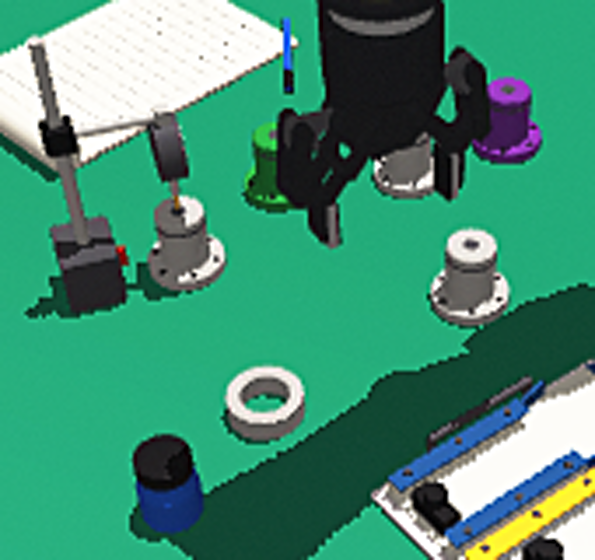

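View pics/s0c.png

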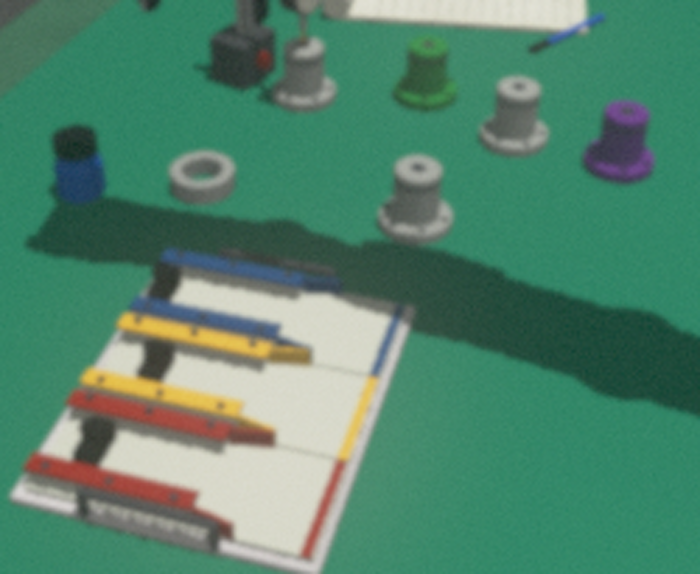

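Call:
arm_command:
  translation:
    - [-0.5,0.8,0.2]
    - [-1.0,1.6,0.4]
    - [-1.4,2.3,0.4]
    - [-1.6,2.6,0.4]
    - [-1.6,2.6,0.4]
    - [-1.6,2.6,0.4]
  delta_rot:
    - [0,0,0]
    - [0,0,0]
    - [0,0,0]
    - [0,0,0]
    - [0,0,0]
    - [0,0,0]
  hand: [0,0,0,0,0,0]

```text
t: 0.75
tool_pos: [0.5452, 0.1295, 0.2622]
eef_rot: [1.0, 0.0, 0.0, 0.0]
ft_force: [1.3, -0.9, -0.8]
opening: 0.999
```

```bash
python3 - <<'E'
from h import *
import pickle
s=robot.get_state();im=robot.get_image("wrist");pickle.dump((s,im),open("w1.pkl","wb"))
cv2.imwrite("pics/w1.png",im);cv2.imwrite("pics/w1b.png",cv2.resize(im,(800,600),interpolation=2))
print(s["tool_pos"],s["eef_rot"],s["ft_force"])
E
```

```text
[0.54515972 0.12951323 0.26223424] [9.99999930e-01 1.26788251e-04 6.56120713e-05 3.46484438e-04] [ 1.2771094  -0.93659212 -0.84129365]
```

View pics/w1b.png

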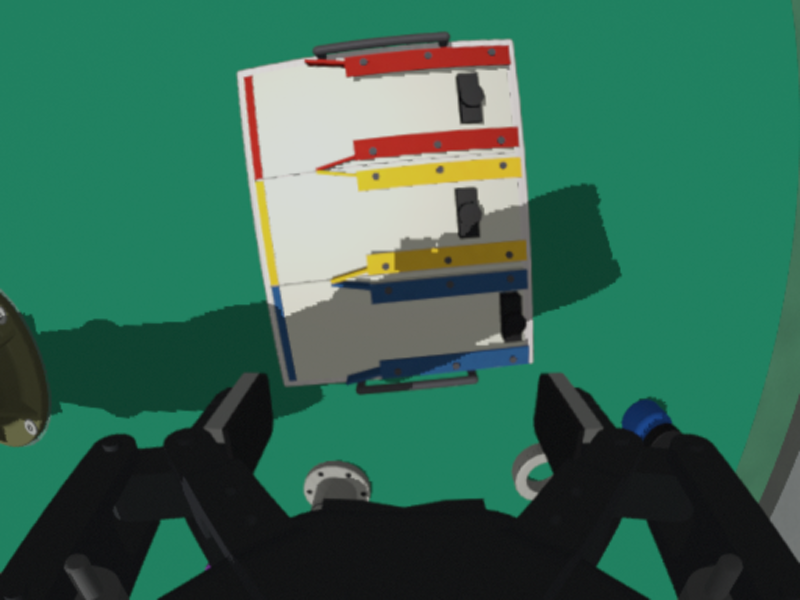

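```bash
python3 - <<'E'
import cv2
im=cv2.imread("pics/w1.png")
c=im[20:250,145:350];cv2.imwrite("pics/w1c.png",cv2.resize(c[:150],None,fx=3.9,fy=3.9,interpolation=2));cv2.imwrite("pics/w1d.png",cv2.resize(c[80:],None,fx=3.9,fy=3.9,interpolation=2))
E
```

```text
(no output)
```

View pics/w1c.png

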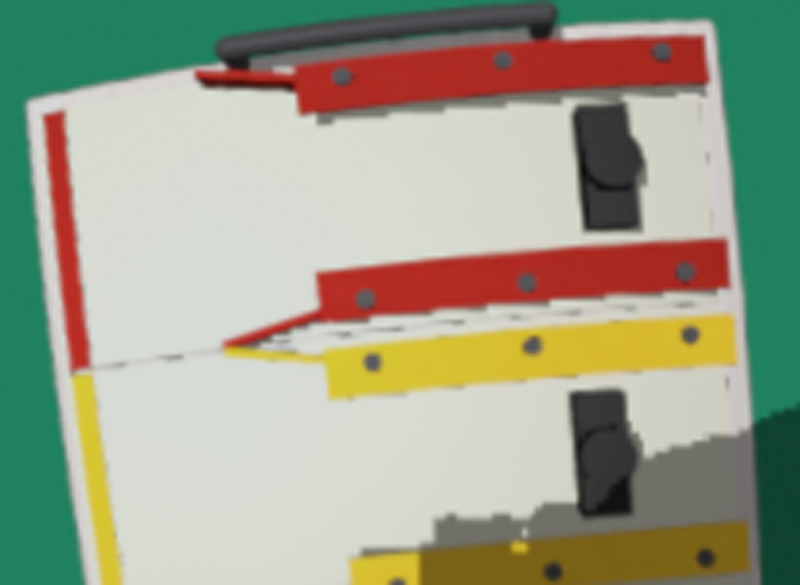

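View pics/w1d.png

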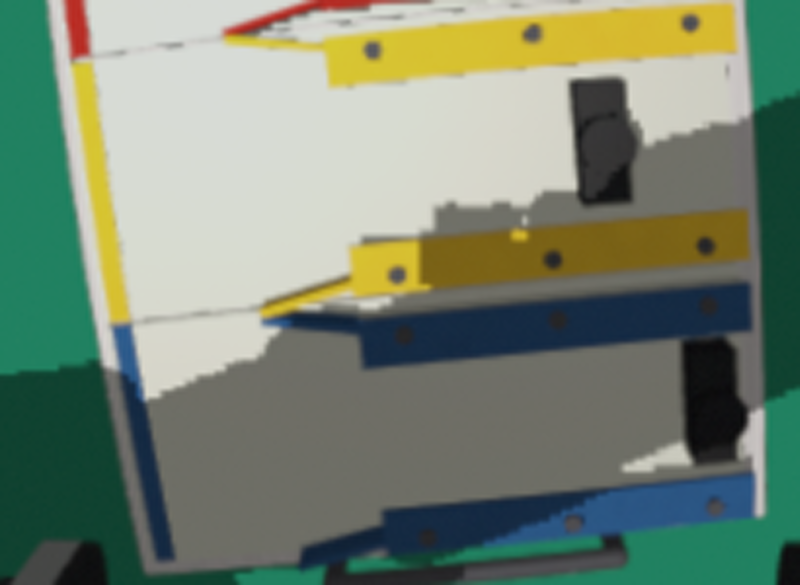

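```bash
cat > fit.py <<'E'
from h import *
import pickle
from scipy.optimize import least_squares
s,im=pickle.load(open("w1.pkl","rb"));C=cam("wrist",s)
c=lambda p:np.array(p)/3.9+[145,20]-0.37; d=lambda p:np.array(p)/3.9+[145,100]-0.37
L={"red":92,"yellow":0,"blue":-92}
obs=[(c((300,114)),"red",0,1),(c((709,82)),"red",1,1),(c((317,272)),"red",0,-1),(c((727,239)),"red",1,-1),
(c((330,399)),"yellow",0,1),(c((737,363)),"yellow",1,1),(d((351,246)),"yellow",0,-1),(d((749,211)),"yellow",1,-1),
(d((364,368)),"blue",0,1),(d((750,330)),"blue",1,1),(d((384,511)),"blue",0,-1),(d((754,474)),"blue",1,-1)]
px=np.array([o[0] for o in obs])
def model(p):
    x,y,a,z0,xe=p
    P=np.array([[(-.030 if o[2]==0 else xe),L[o[1]]/1e3+o[3]*.0255,.0215+z0] for o in obs])
    ca,sa=np.cos(a),np.sin(a)
    return np.c_[x+ca*P[:,0]-sa*P[:,1],y+sa*P[:,0]+ca*P[:,1],P[:,2]]
f=lambda p:(proj(C,model(p))-px).ravel()
if __name__=="__main__":
    r=least_squares(f,[.53,.16,.1,.008,.11]);print(r.x.round(4),np.rad2deg(r.x[2]),r.fun.reshape(-1,2).round(1).tolist())
    for z0 in (0.004,.008):
        r=least_squares(lambda q:f([q[0],q[1],q[2],z0,q[3]]),[.53,.16,.1,.11]);print(z0,r.x.round(4),np.abs(r.fun).mean())
    q=r.x;cs=np.array([c((28,103)),c((713,22)),d((147,573)),d((765,515))])
    def to(px,z):
        w=unproj(C,px,z)[:,:2]-q[:2];ca,sa=np.cos(q[2]),np.sin(q[2])
        return np.c_[ca*w[:,0]+sa*w[:,1],-sa*w[:,0]+ca*w[:,1]].round(4).tolist()
    print("plate corners",to(cs,.008))
    # stop near faces top edges corners (z=.018+z0)
    st=np.array([c((574,110)),c((584,228)),c((571,393)),c((580,514)),d((683,342)),d((689,457))])
    for z in (.008,.012,.026): print("stops z",z,to(st,z))
    print("bars",to(np.array([c((45,115)),c((72,372)),c((90,372)),d((114,325)),d((173,558)),d((157,558))]),.012))
E
python3 fit.py
```

```text
[0.5429 0.1617 0.1004 0.0067 0.099 ] 5.7527941531767715 [[0.1, 0.1], [0.2, 0.1], [-0.0, -0.2], [-0.2, -0.5], [0.3, 0.2], [0.0, 0.4], [-0.3, 0.1], [-0.6, -0.4], [0.2, 0.2], [0.4, 0.3], [-0.3, 0.0], [0.1, -0.2]]
0.004 [0.5427 0.1614 0.1004 0.0999] 0.32857774193096745
0.008 [0.543  0.1618 0.1004 0.0986] 0.26439057761668155
plate corners [[-0.1251, 0.1429], [0.1078, 0.1436], [-0.1243, -0.1437], [0.1081, -0.1434]]
stops z 0.008 [[0.0572, 0.1142], [0.0564, 0.0738], [0.0469, 0.0191], [0.0465, -0.0217], [0.0791, -0.0739], [0.0796, -0.117]]
stops z 0.012 [[0.0567, 0.1134], [0.0558, 0.0734], [0.0465, 0.0193], [0.0461, -0.0211], [0.0783, -0.0727], [0.0789, -0.1154]]
stops z 0.026 [[0.0548, 0.1106], [0.054, 0.072], [0.045, 0.0199], [0.0446, -0.019], [0.0757, -0.0687], [0.0762, -0.1098]]
bars [[-0.118, 0.1362], [-0.1182, 0.0461], [-0.1118, 0.0451], [-0.1174, -0.0466], [-0.1117, -0.1364], [-0.1179, -0.136]]
```

```bash
python3 - <<'E'
from h import *
import pickle
C=cam("scene");print("A",unproj(C,[[264.7,159.2]],.064).round(4),"C",unproj(C,[[130+180/3.5,90+212/3.5]],.064).round(3), "ring",unproj(C,[[130+265/3.5,90+390/3.5]],.022).round(3),"jar",unproj(C,[[130+163/3.5,90+460/3.5]],.065).round(3),"purple",unproj(C,[[130+509/3.5,90+91/3.5]],.064).round(3))
D=cam("side");print("A,B,purple,green",unproj(D,[[289.2,159.9],[325.3,131],[140+627/2.8,100+113/2.8],[140+429/2.8,100+47/2.8]],.064).round(4))
im=robot.get_image("scene");cv2.imwrite("pics/s1.png",im);im2=robot.get_image("side")
cv2.imwrite("pics/s1b.png",np.hstack([cv2.resize(im[90:200,180:310],None,fx=3.2,fy=3.2,interpolation=2)[:340],cv2.resize(im2[110:216,255:375],None,fx=3.2,fy=3.2,interpolation=2)[:340].copy()][:1]))
cv2.imwrite("pics/s1c.png",cv2.resize(im2[110:216,255:395],None,fx=4,fy=4,interpolation=2))
E
```

```text
A [[ 0.4744 -0.1164  0.064 ]] C [[ 0.667 -0.287  0.064]] ring [[ 0.689 -0.095  0.022]] jar [[ 0.8   -0.035  0.065]] purple [[ 0.32  -0.283  0.064]]
A,B,purple,green [[ 0.4738 -0.1172  0.064 ]
 [ 0.4264 -0.2951  0.064 ]
 [ 0.3149 -0.2857  0.064 ]
 [ 0.5381 -0.341   0.064 ]]
```

View pics/s1b.png

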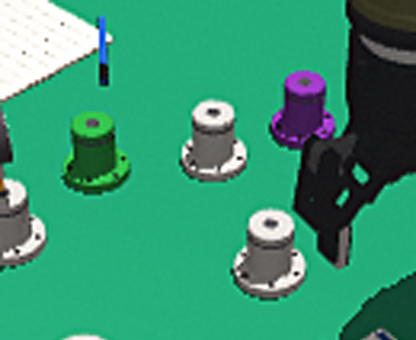

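View pics/s1c.png

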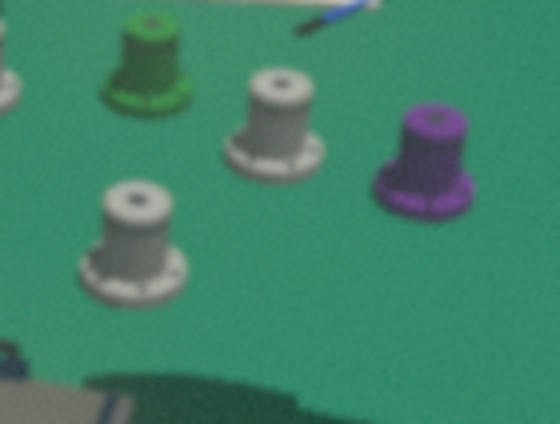

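Call:
arm_command:
  translation:
    - [-0.1,-0.4,-0.1]
    - [-0.3,-1.0,-0.3]
    - [-0.5,-1.6,-0.6]
    - [-0.7,-2.2,-0.9]
    - [-0.9,-2.8,-1.2]
    - [-1.1,-3.4,-1.5]
    - [-1.2,-4.0,-1.8]
    - [-1.3,-4.5,-2.1]
    - [-1.42,-4.8,-2.4]
    - [-1.42,-4.94,-2.4]
    - [-1.42,-4.94,-2.4]
    - [-1.42,-4.94,-2.4]
  delta_rot:
    - [0,0,-1.2]
    - [0,0,-2.8]
    - [0,0,-4.4]
    - [0,0,-6.0]
    - [0,0,-7.6]
    - [0,0,-9.2]
    - [0,0,-10.8]
    - [0,0,-12.4]
    - [0,0,-14.0]
    - [0,0,-15.6]
    - [0,0,-16.85]
    - [0,0,-16.85]
  hand: [0,0,0,0,0,0,0,0,0,0,0,0]
  newtons: 40

```text
t: 2.1
tool_pos: [0.474, -0.1184, 0.142]
eef_rot: [0.74, -0.672, 0.0, 0.0]
ft_force: [0.0, 0.9, -0.4]
opening: 1.004
```

```bash
python3 - <<'E'
from h import *
C=cam("scene");print("B",unproj(C,[[246.9,125.3]],.064).round(4))
s=robot.get_state();print(s["t"],s["tool_pos"],R.from_quat(s["eef_rot"]).as_matrix().round(3)[:,0],s["ft_force"],s["qpos"].round(2))
im=robot.get_image("wrist");cv2.imwrite("pics/w2.png",im)
print(proj(cam("wrist",s),[[.474,-.117,.064],[.474,-.117,0]]).round(1))
E
```

```text
B [[ 0.4295 -0.2896  0.064 ]]
2.1 [ 0.47395116 -0.11839032  0.14196855] [ 0.096 -0.995  0.001] [ 0.00130353  0.87603561 -0.40736728] [ 0.09  0.42  0.15  1.99 -0.09  0.74 -1.18]
[[255.5 205.2]
 [256.  183.8]]
```

View pics/w2.png

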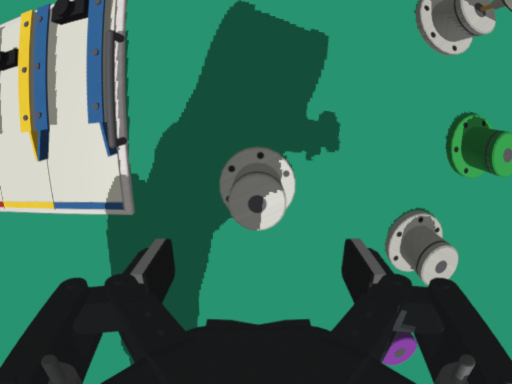

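Call:
arm_command:
  translation:
    - [0,0,-0.4]
    - [0,0,-0.9]
    - [0,0,-1.4]
    - [0,0,-1.8]
    - [0,0,-2.05]
    - [0,0,-2.14]
    - [0,0,-2.14]
  delta_rot:
    - [0,0,0]
    - [0,0,0]
    - [0,0,0]
    - [0,0,0]
    - [0,0,0]
    - [0,0,0]
    - [0,0,0]
  hand: [0,0,0,0,0,0,0]

```text
t: 2.85
tool_pos: [0.4739, -0.1171, 0.0349]
eef_rot: [0.742, -0.67, -0.0, 0.0]
ft_force: [0.3, 0.5, 0.4]
opening: 0.996
```

Call:
arm_command:
  translation:
    - [0,0,0]
    - [0,0,0]
    - [0,0,0]
    - [0,0,0]
    - [0,0,0]
    - [0,0,0]
    - [0,0,0]
    - [0,0,0]
  delta_rot:
    - [0,0,0]
    - [0,0,0]
    - [0,0,0]
    - [0,0,0]
    - [0,0,0]
    - [0,0,0]
    - [0,0,0]
    - [0,0,0]
  hand: [120,255,255,255,255,255,255,255]
  newtons: 40

```text
t: 3.65
tool_pos: [0.4745, -0.1173, 0.0361]
eef_rot: [0.742, -0.671, 0.001, -0.0]
ft_force: [-0.8, -0.5, 5.6]
opening: 0.508
```

```bash
python3 - <<'E'
from h import *
s=robot.get_state();print(s["t"],s["tool_pos"],s["ft_force"],s["torque"],s["opening"])
im=robot.get_image("side");cv2.imwrite("pics/s3.png",cv2.resize(im[90:260,200:420],None,fx=3,fy=3))
E
```

```text
3.65 [ 0.47448184 -0.1172613   0.03614971] [-0.77536609 -0.51237791  5.63343685] [-0.06954165  0.1537161   0.11226254] 0.5083599861424315
```

View pics/s3.png

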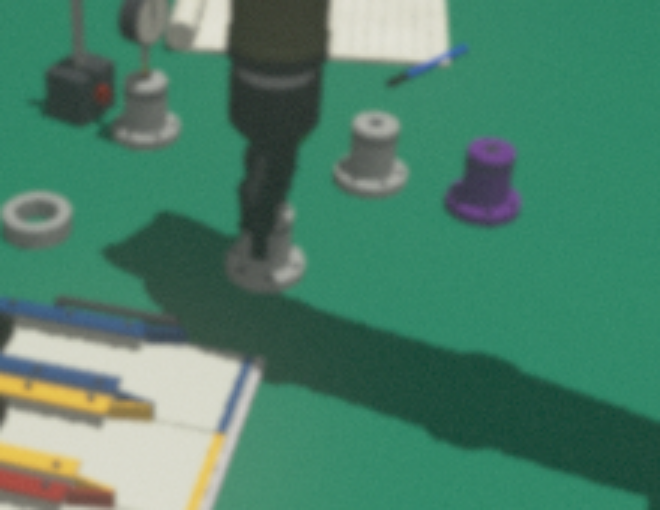

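Call:
arm_command:
  translation:
    - [0,0,0.2]
    - [0,0,0.6]
    - [0,0,1.1]
    - [0,0,1.6]
    - [0,0,1.8]
    - [0,0,1.8]
    - [0,0,1.8]
    - [0,0,1.8]
    - [0,0,1.8]
  delta_rot:
    - [0,0,0]
    - [0,0,0]
    - [0,0,0]
    - [0,0,0]
    - [0,0,0]
    - [0,0,0]
    - [0,0,0]
    - [0,0,0]
    - [0,0,0]
  hand: [255,255,255,255,255,255,255,255,255]

```text
t: 4.6
tool_pos: [0.4733, -0.1169, 0.1242]
eef_rot: [0.742, -0.671, -0.001, 0.001]
ft_force: [0.2, -0.0, -3.7]
opening: 0.507
```

```bash
python3 - <<'E'
from h import *
for i in range(3):
    s=robot.get_state();print(s["t"],s["tool_pos"],s["ft_force"],s["torque"],s["opening"])
    im=robot.get_image("wrist")
cv2.imwrite("pics/w4.png",im)
E
```

```text
4.6 [ 0.47333932 -0.11685675  0.12421217] [ 0.20713821 -0.00522237 -3.65826294] [ 0.01476824 -0.02008861 -0.01162038] 0.5070516923702484
4.65 [ 0.47347993 -0.1169269   0.1243848 ] [ 0.23768229  1.04867552 -4.07615733] [ 0.03628064 -0.01354741  0.01358403] 0.5064185965610267
4.7 [ 0.47361977 -0.11697488  0.12453902] [-0.5815734   0.55758387 -3.11100832] [-0.00558675  0.02032071  0.01103012] 0.5077645088757134
```

View pics/w4.png

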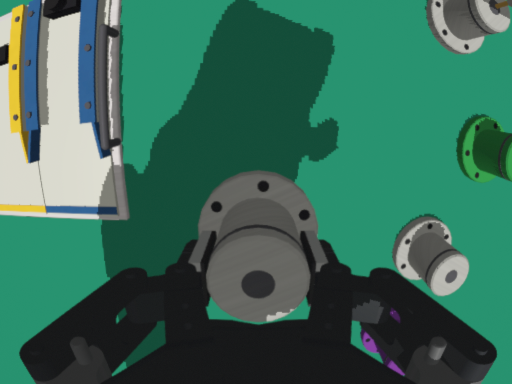

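Call:
arm_command:
  translation:
    - [0,0.3,0]
    - [0,0.8,0]
    - [0,1.4,0]
    - [0,2.0,0]
    - [0,2.6,0]
    - [-0.03,3.1,0]
    - [-0.03,3.45,-0.3]
    - [-0.03,3.586,-0.7]
    - [-0.03,3.586,-1.1]
    - [-0.03,3.586,-1.3]
    - [-0.03,3.586,-1.4]
    - [-0.03,3.586,-1.4]
  delta_rot:
    - [0,0,0]
    - [0,0,0]
    - [0,0,0]
    - [0,0,0]
    - [0,0,0]
    - [0,0,0]
    - [0,0,0]
    - [0,0,0]
    - [0,0,0]
    - [0,0,0]
    - [0,0,0]
    - [0,0,0]
  hand: [255,255,255,255,255,255,255,255,255,255,255,255]

```text
t: 5.95
tool_pos: [0.4724, 0.0619, 0.055]
eef_rot: [0.741, -0.671, -0.0, 0.0]
ft_force: [1.4, -0.3, -4.1]
opening: 0.506
```

```bash
cat > lane.py <<'E'
from h import *
q=np.array([.543,.1618,.1004])
def tow(x,y,z):
    ca,sa=np.cos(q[2]),np.sin(q[2]);return np.array([q[0]+ca*x-sa*y,q[1]+sa*x+ca*y,z])
def tol(P):
    w=np.array(P)[:2]-q[:2];ca,sa=np.cos(q[2]),np.sin(q[2]);return np.array([ca*w[0]+sa*w[1],-sa*w[0]+ca*w[1]])
def look(fn,ly):
    s=robot.get_state();print(s["t"],s["tool_pos"].round(4),"F",s["ft_force"].round(2),s["opening"].round(3),"lane",tol(s["tool_pos"]).round(4)-[0,ly],"Rx",R.from_quat(s["eef_rot"]).as_matrix().round(3)[:,0])
    im=robot.get_image("wrist");cv2.imwrite(f"pics/{fn}.png",im);C=cam("wrist",s)
    v=im.copy()
    for y in (-.0255,.0255):
        a,b=proj(C,[tow(-.03,ly+y,.0295),tow(.0986,ly+y,.0295)]);cv2.line(v,tuple(a.round().astype(int).tolist()),tuple(b.round().astype(int).tolist()),(255,0,255),1)
    a,b=proj(C,[tow(-.115,ly,.012),tow(.05,ly,.012)]);cv2.line(v,tuple(a.round().astype(int).tolist()),tuple(b.round().astype(int).tolist()),(0,255,0),1)
    cv2.imwrite(f"pics/{fn}o.png",cv2.resize(v,(800,600)))
E
python3 -c "
from lane import *
look('w5',-.092)"
```

```text
Traceback (most recent call last):
  File "lane.py", line 8, in look
    s=robot.get_state();print(s["t"],s["tool_pos"].round(4),"F",s["ft_force"].round(2),s["opening"].round(3),"lane",tol(s["tool_pos"]).round(4)-[0,ly],"Rx",R.from_quat(s["eef_rot"]).as_matrix().round(3)[:,0])
                                                                                       ^^^^^^^^^^^^^^^^^^
AttributeError: 'float' object has no attribute 'round'
```

```bash
sed -i 's/s\["opening"\].round(3)/round(float(s["opening"]),3)/' lane.py
python3 -c "
from lane import *
look('w5',-.092)"
```

```text
5.95 [0.4724 0.0619 0.055 ] F [ 1.37 -0.29 -4.1 ] 0.506 lane [-0.0802 -0.0004] Rx [ 0.099 -0.995  0.   ]
```

View pics/w5o.png

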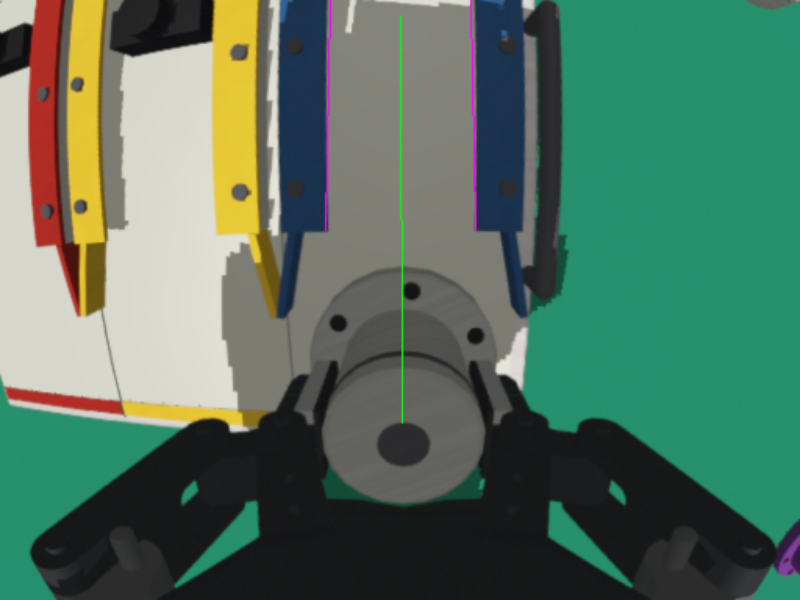

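Call:
arm_command:
  translation:
    - [0,0.01,-0.05]
    - [0,0.01,-0.1]
    - [0,0.01,-0.13]
    - [0,0.01,-0.15]
    - [0,0.01,-0.16]
    - [0,0.01,-0.16]
  delta_rot:
    - [0,0,0]
    - [0,0,0]
    - [0,0,0]
    - [0,0,0]
    - [0,0,0]
    - [0,0,0]
  hand: [255,255,255,255,255,255]

```text
t: 6.6
tool_pos: [0.4725, 0.0628, 0.0481]
eef_rot: [0.742, -0.671, 0.0, -0.0]
ft_force: [-3.0, -0.0, 8.5]
opening: 0.506
```

Call:
arm_command:
  translation:
    - [0,0,0.02]
    - [0,0,0.02]
    - [0.1,0.01,0.02]
    - [0.25,0.025,0.02]
    - [0.4,0.04,0.02]
    - [0.55,0.055,0.02]
    - [0.7,0.07,0.02]
    - [0.8,0.08,0.02]
    - [0.8,0.08,0.02]
  delta_rot:
    - [0,0,0]
    - [0,0,0]
    - [0,0,0]
    - [0,0,0]
    - [0,0,0]
    - [0,0,0]
    - [0,0,0]
    - [0,0,0]
    - [0,0,0]
  hand: [255,255,255,255,255,255,255,255,255]

```text
t: 7.5
tool_pos: [0.5136, 0.0669, 0.0482]
eef_rot: [0.742, -0.671, 0.0, -0.0]
ft_force: [0.0, -0.5, -2.7]
opening: 0.504
```

```bash
python3 -c "
from lane import *
look('w6',-.092)"
```

```text
7.5 [0.5136 0.0669 0.0482] F [ 0.02 -0.53 -2.71] 0.504 lane [-0.0387  0.0005] Rx [ 0.1   -0.995  0.   ]
```

View pics/w6o.png

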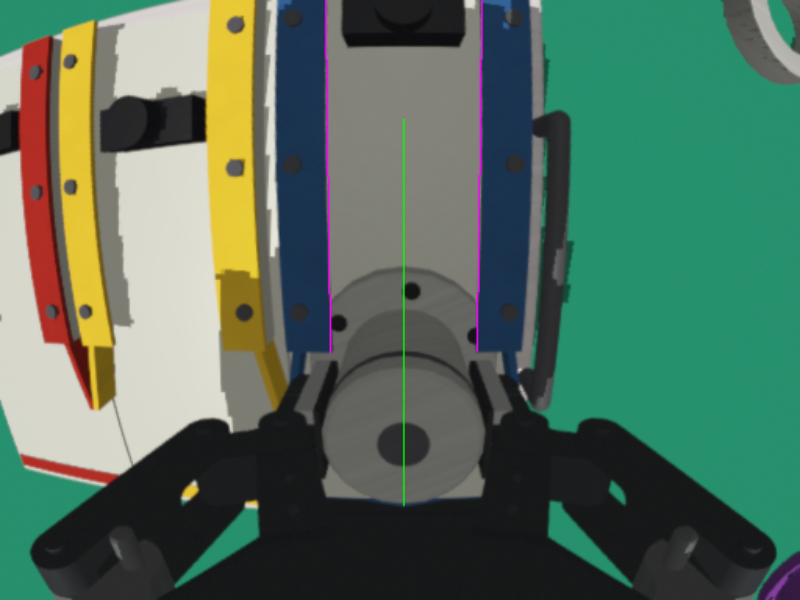

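Call:
arm_command:
  translation:
    - [0.1,0.005,0]
    - [0.25,0.02,0]
    - [0.4,0.035,0]
    - [0.55,0.05,0]
    - [0.7,0.065,0]
    - [0.85,0.08,0]
    - [1.0,0.095,0]
    - [1.15,0.11,0]
    - [1.25,0.12,0]
    - [1.3,0.125,0]
    - [1.3,0.125,0]
  delta_rot:
    - [0,0,0]
    - [0,0,0]
    - [0,0,0]
    - [0,0,0]
    - [0,0,0]
    - [0,0,0]
    - [0,0,0]
    - [0,0,0]
    - [0,0,0]
    - [0,0,0]
    - [0,0,0]
  hand: [255,255,255,255,255,255,255,255,255,255,255]

```text
t: 8.65
tool_pos: [0.578, 0.0731, 0.0482]
eef_rot: [0.742, -0.671, 0.0, -0.0]
ft_force: [-0.3, 0.4, -2.3]
opening: 0.508
```

```bash
python3 -c "
from lane import *
look('w7',-.092)"
```

```text
8.65 [0.578  0.0731 0.0482] F [-0.31  0.43 -2.27] 0.508 lane [0.0259 0.0002] Rx [ 0.1   -0.995  0.   ]
```

View pics/w7o.png

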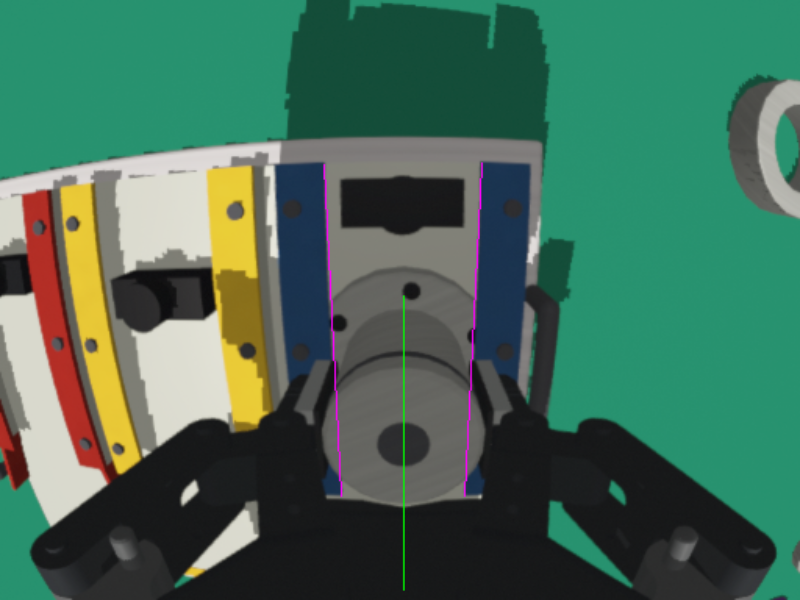

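Call:
arm_command:
  translation:
    - [0.05,0.005,0]
    - [0.1,0.01,0]
    - [0.14,0.014,0]
    - [0.17,0.017,0]
    - [0.2,0.02,0]
    - [0.2,0.02,0]
  delta_rot:
    - [0,0,0]
    - [0,0,0]
    - [0,0,0]
    - [0,0,0]
    - [0,0,0]
    - [0,0,0]
  hand: [255,255,255,255,255,255]

```text
t: 9.3
tool_pos: [0.5878, 0.0741, 0.0482]
eef_rot: [0.742, -0.671, 0.0, -0.0]
ft_force: [1.0, -0.7, -2.6]
opening: 0.508
```

Call:
arm_command:
  translation:
    - [0.015,0.0015,0]
    - [0.03,0.003,0]
    - [0.04,0.004,0]
    - [0.04,0.004,0]
  delta_rot:
    - [0,0,0]
    - [0,0,0]
    - [0,0,0]
    - [0,0,0]
  hand: [255,255,255,255]

```text
t: 9.7
tool_pos: [0.5896, 0.0742, 0.0483]
eef_rot: [0.742, -0.671, 0.0, -0.0]
ft_force: [0.5, 0.6, -2.7]
opening: 0.506
```

Call:
arm_command:
  translation:
    - [0.01,0.001,0]
    - [0.02,0.002,0]
    - [0.03,0.003,0]
    - [0.03,0.003,0]
  delta_rot:
    - [0,0,0]
    - [0,0,0]
    - [0,0,0]
    - [0,0,0]
  hand: [255,255,255,255]

```text
t: 10.1
tool_pos: [0.5911, 0.0744, 0.0483]
eef_rot: [0.742, -0.671, 0.0, -0.0]
ft_force: [-0.7, 1.0, -2.0]
opening: 0.505
```

```bash
python3 -c "
from lane import *
look('w8',-.092)
im=cv2.imread('pics/w8.png');cv2.imwrite('pics/w8c.png',cv2.resize(im[100:260,190:330],None,fx=4,fy=4,interpolation=2))"
```

```text
10.1 [0.5911 0.0744 0.0483] F [-0.68  0.95 -1.99] 0.505 lane [0.0391 0.0002] Rx [ 0.1   -0.995 -0.   ]
```

View pics/w8c.png

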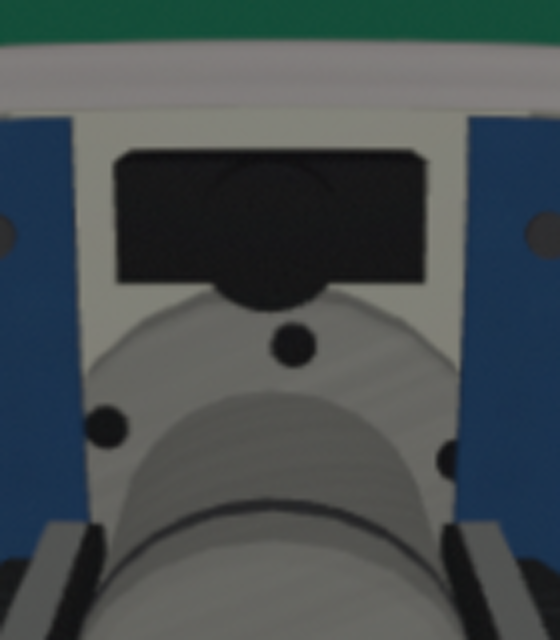

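Call:
arm_command:
  translation:
    - [0.01,0.001,0]
    - [0.02,0.002,0]
    - [0.02,0.002,0]
  delta_rot:
    - [0,0,0]
    - [0,0,0]
    - [0,0,0]
  hand: [255,255,255]

```text
t: 10.45
tool_pos: [0.5921, 0.0745, 0.0483]
eef_rot: [0.742, -0.671, 0.0, -0.0]
ft_force: [0.0, 0.4, -2.7]
opening: 0.509
```

Call:
arm_command:
  translation:
    - [0.01,0.001,0]
    - [0.02,0.002,0]
    - [0.02,0.002,0]
  delta_rot:
    - [0,0,0]
    - [0,0,0]
    - [0,0,0]
  hand: [255,255,255]

```text
t: 10.75
tool_pos: [0.5931, 0.0746, 0.0483]
eef_rot: [0.742, -0.671, 0.0, -0.0]
ft_force: [-0.3, -0.3, -2.2]
opening: 0.511
```

Call:
arm_command:
  translation:
    - [0.01,0.001,0]
    - [0.02,0.002,0]
    - [0.02,0.002,0]
  delta_rot:
    - [0,0,0]
    - [0,0,0]
    - [0,0,0]
  hand: [255,255,255]

```text
t: 11.05
tool_pos: [0.5941, 0.0747, 0.0483]
eef_rot: [0.742, -0.671, 0.0, -0.0]
ft_force: [-0.7, 0.3, -1.9]
opening: 0.509
```

Call:
arm_command:
  translation:
    - [0.01,0.001,0]
    - [0.02,0.002,0]
    - [0.02,0.002,0]
  delta_rot:
    - [0,0,0]
    - [0,0,0]
    - [0,0,0]
  hand: [255,255,255]

```text
t: 11.35
tool_pos: [0.5942, 0.0747, 0.0483]
eef_rot: [0.742, -0.671, -0.001, 0.001]
ft_force: [-5.0, -0.2, 3.3]
opening: 0.51
```

Call:
arm_command:
  translation:
    - [0,0,0]
    - [0,0,0]
    - [0,0,0]
    - [0,0,0]
    - [0,0,0]
    - [0,0,0]
  delta_rot:
    - [0,0,0]
    - [0,0,0]
    - [0,0,0]
    - [0,0,0]
    - [0,0,0]
    - [0,0,0]
  hand: [110,95,80,60,60,60]

```text
t: 11.95
tool_pos: [0.5951, 0.0748, 0.0483]
eef_rot: [0.742, -0.671, 0.0, -0.0]
ft_force: [0.8, 0.3, -0.2]
opening: 0.766
```

```bash
python3 -c "
from lane import *
look('w9',-.092)
im=cv2.imread('pics/w9.png');cv2.imwrite('pics/w9c.png',cv2.resize(im[100:300,160:360],None,fx=3,fy=3,interpolation=2))"
```

```text
11.95 [0.5951 0.0748 0.0483] F [ 0.76  0.28 -0.15] 0.766 lane [0.0431 0.0002] Rx [ 0.1   -0.995 -0.   ]
```

View pics/w9c.png

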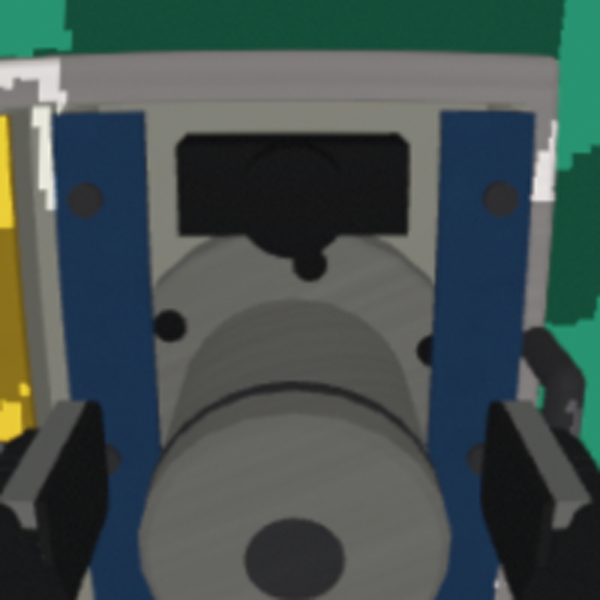

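```bash
python3 - <<'E'
from h import *
M=R.from_euler("z",np.arctan2(-.995,.096))*R.from_quat([1,0,0,0])
s=dict(tool_pos=np.array([.47395,-.11839,.14197]),eef_rot=M.as_quat())
C=cam("wrist",s);print(unproj(C,[[257.5,204],[438,267]],.064).round(4))
s=robot.get_state();print(s["tool_pos"])
E
```

```text
[[ 0.4751 -0.1184  0.064 ]
 [ 0.4278 -0.2925  0.064 ]]
[0.59508173 0.07478321 0.04828083]
```

Call:
arm_command:
  translation:
    - [0,0,0.2]
    - [0,0,0.7]
    - [0,0,1.3]
    - [0,0,1.9]
    - [0,0,2.1]
    - [0,0,2.1]
  delta_rot:
    - [0,0,0]
    - [0,0,0]
    - [0,0,0]
    - [0,0,0]
    - [0,0,0]
    - [0,0,0]
  hand: [40,20,0,0,0,0]

```text
t: 12.6
tool_pos: [0.5959, 0.0748, 0.1554]
eef_rot: [0.742, -0.671, 0.001, -0.001]
ft_force: [-0.8, -0.7, -1.1]
opening: 0.999
```

```bash
python3 - <<'E'
from h import *
im=robot.get_image("side");a=cv2.resize(im[160:300,140:300],None,fx=3.5,fy=3.5,interpolation=2)
im=robot.get_image("scene");b=cv2.resize(im[180:310,225:385],None,fx=3.5,fy=3.5,interpolation=2)
cv2.imwrite("pics/s10.png",a);cv2.imwrite("pics/s10b.png",b)
print(robot.get_state()["ft_force"])
E
```

```text
[ 0.47964158  0.20231565 -0.27575125]
```

View pics/s10.png

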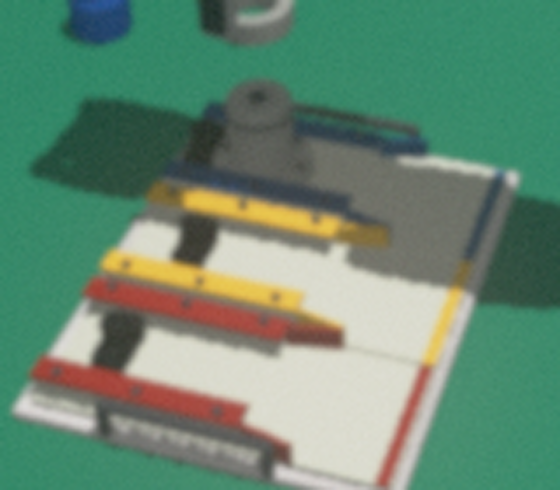

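View pics/s10b.png

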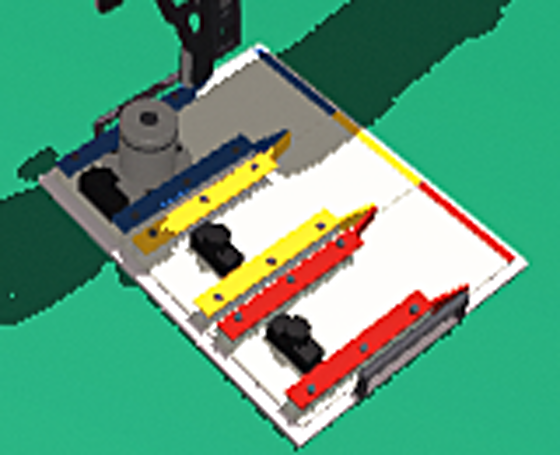

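Call:
arm_command:
  translation:
    - [-0.15,-0.33,0]
    - [-0.45,-1.0,0]
    - [-0.8,-1.75,0]
    - [-1.15,-2.5,0]
    - [-1.5,-3.3,0]
    - [-1.85,-4.1,0]
    - [-2.2,-4.9,0]
    - [-2.55,-5.6,-0.1]
    - [-2.9,-6.3,-0.2]
    - [-3.15,-6.9,-0.3]
    - [-3.34,-7.34,-0.3]
    - [-3.34,-7.34,-0.3]
  delta_rot:
    - [0,0,0]
    - [0,0,0]
    - [0,0,0]
    - [0,0,0]
    - [0,0,0]
    - [0,0,0]
    - [0,0,0]
    - [0,0,0]
    - [0,0,0]
    - [0,0,0]
    - [0,0,0]
    - [0,0,0]
  hand: [0,0,0,0,0,0,0,0,0,0,0,0]

```text
t: 13.9
tool_pos: [0.4239, -0.2964, 0.1371]
eef_rot: [0.739, -0.673, -0.001, 0.002]
ft_force: [0.3, -0.1, -0.4]
opening: 0.999
```

```bash
python3 - <<'E'
from h import *
s=robot.get_state();print(s["t"],s["tool_pos"],R.from_quat(s["eef_rot"]).as_matrix().round(3)[:,0],s["ft_force"],s["qpos"].round(2))
im=robot.get_image("wrist");cv2.imwrite("pics/w11.png",im)
print(proj(cam("wrist",s),[[.428,-.292,.064],[.428,-.292,0]]).round(1))
E
```

```text
13.9 [ 0.42390722 -0.29637165  0.13713433] [ 0.093 -0.996  0.001] [ 0.341796   -0.06347916 -0.38847237] [ 0.45  0.46  0.17  1.93 -0.1   0.76 -0.81]
[[251.8 201.3]
 [253.1 180.2]]
```

View pics/w11.png

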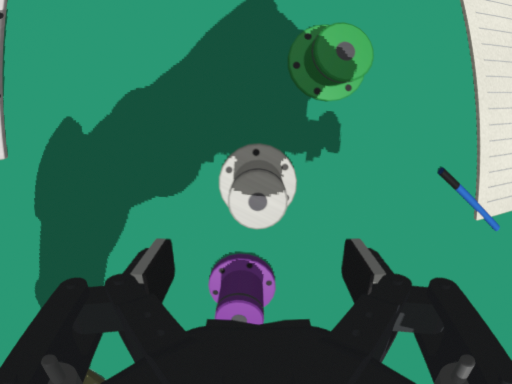

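```bash
python3 - <<'E'
from h import *
s=robot.get_state();print(s["tool_pos"].round(4))
M=R.from_quat([0.739,-.673,-.001,.002]).as_quat()
C=cam("wrist",dict(tool_pos=np.array([.42391,-.29637,.13713]),eef_rot=M));print(unproj(C,[[258,202]],.064).round(4))
E
```

```text
[ 0.4252 -0.2942  0.1372]
[[ 0.4279 -0.2965  0.064 ]]
```

Call:
arm_command:
  translation:
    - [0,-0.04,-0.3]
    - [0,-0.04,-0.8]
    - [0,-0.04,-1.3]
    - [0,-0.04,-1.7]
    - [0,-0.04,-1.9]
    - [0,-0.04,-1.9]
    - [0,-0.04,-1.9]
  delta_rot:
    - [0,0,0]
    - [0,0,0]
    - [0,0,0]
    - [0,0,0]
    - [0,0,0]
    - [0,0,0]
    - [0,0,0]
  hand: [0,0,0,0,0,0,0]

```text
t: 14.65
tool_pos: [0.4281, -0.294, 0.0436]
eef_rot: [0.742, -0.671, -0.0, -0.0]
ft_force: [0.2, -0.4, -0.3]
opening: 0.999
```

Call:
arm_command:
  translation:
    - [0,0,-0.1]
    - [0,0,-0.17]
    - [0,0,-0.17]
    - [0,0,-0.17]
    - [0,0,-0.17]
    - [0,0,-0.17]
    - [0,0,-0.17]
    - [0,0,-0.17]
    - [0,0,-0.17]
  delta_rot:
    - [0,0,0]
    - [0,0,0]
    - [0,0,0]
    - [0,0,0]
    - [0,0,0]
    - [0,0,0]
    - [0,0,0]
    - [0,0,0]
    - [0,0,0]
  hand: [0,0,120,255,255,255,255,255,255]
  newtons: 40

```text
t: 15.55
tool_pos: [0.4284, -0.2951, 0.0354]
eef_rot: [0.741, -0.671, 0.001, 0.0]
ft_force: [-1.0, -1.8, 5.1]
opening: 0.506
```

Call:
arm_command:
  translation:
    - [0,0,0.2]
    - [0,0,0.6]
    - [0,0,1.1]
    - [0,0,1.6]
    - [0,0,1.8]
    - [0,0,1.8]
    - [0,0,1.8]
    - [0,0,1.8]
    - [0,0,1.8]
  delta_rot:
    - [0,0,0]
    - [0,0,0]
    - [0,0,0]
    - [0,0,0]
    - [0,0,0]
    - [0,0,0]
    - [0,0,0]
    - [0,0,0]
    - [0,0,0]
  hand: [255,255,255,255,255,255,255,255,255]

```text
t: 16.45
tool_pos: [0.4274, -0.2938, 0.1236]
eef_rot: [0.742, -0.671, -0.001, 0.0]
ft_force: [0.8, 0.9, -5.8]
opening: 0.51
```

```bash
python3 - <<'E'
from h import *
for i in range(4):
    s=robot.get_state();print(s["t"],s["tool_pos"],s["ft_force"],s["torque"],s["opening"])
    im=robot.get_image("wrist")
cv2.imwrite("pics/w12.png",im)
E
```

```text
16.45 [ 0.42742937 -0.29379398  0.12363385] [ 0.83390482  0.86385271 -5.84750319] [0.01012212 0.02303519 0.01783519] 0.5098381911255262
16.5 [ 0.42753349 -0.2939266   0.12380883] [-0.69657561 -0.10206949 -5.34546712] [ 0.00490853  0.0176264  -0.002871  ] 0.5080881994230897
16.55 [ 0.42766087 -0.2940036   0.12400615] [ 0.44546654 -0.08717298 -5.63079516] [ 0.01289832 -0.01669297 -0.04209761] 0.5111373702030719
16.6 [ 0.42774284 -0.29405413  0.12416804] [ 0.26486318  0.44296933 -5.95188021] [-0.00345713 -0.08343712  0.03054586] 0.506473100717288
```

View pics/w12.png

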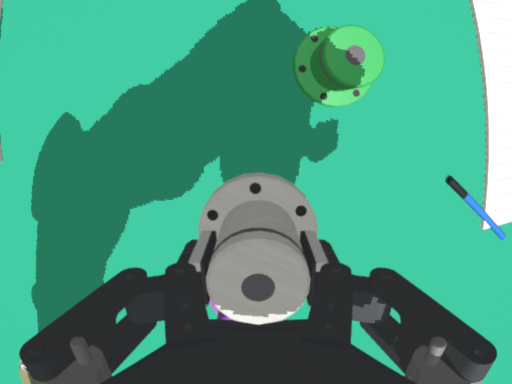

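Call:
arm_command:
  translation:
    - [0.03,0.3,0]
    - [0.08,0.9,0]
    - [0.13,1.6,0]
    - [0.19,2.4,0]
    - [0.25,3.2,0]
    - [0.31,4.0,0]
    - [0.38,4.8,0]
    - [0.44,5.6,0]
    - [0.5,6.4,0]
    - [0.56,7.2,0]
    - [0.62,8.0,0]
    - [0.67,8.5,0]
  delta_rot:
    - [0,0,0]
    - [0,0,0]
    - [0,0,0]
    - [0,0,0]
    - [0,0,0]
    - [0,0,0]
    - [0,0,0]
    - [0,0,0]
    - [0,0,0]
    - [0,0,0]
    - [0,0,0]
    - [0,0,0]
  hand: [255,255,255,255,255,255,255,255,255,255,255,255]

```text
t: 17.85
tool_pos: [0.4609, 0.1352, 0.1248]
eef_rot: [0.743, -0.669, -0.001, -0.001]
ft_force: [1.2, 0.5, -5.3]
opening: 0.508
```

Call:
arm_command:
  translation:
    - [0.03,0.35,-0.1]
    - [0.038,0.456,-0.4]
    - [0.038,0.456,-0.8]
    - [0.038,0.456,-1.1]
    - [0.038,0.456,-1.3]
    - [0.038,0.456,-1.35]
    - [0.038,0.456,-1.35]
    - [0.038,0.456,-1.35]
  delta_rot:
    - [0,0,0]
    - [0,0,0]
    - [0,0,0]
    - [0,0,0]
    - [0,0,0]
    - [0,0,0]
    - [0,0,0]
    - [0,0,0]
  hand: [255,255,255,255,255,255,255,255]

```text
t: 18.65
tool_pos: [0.4638, 0.1537, 0.0579]
eef_rot: [0.742, -0.671, 0.0, -0.0]
ft_force: [0.7, -0.2, -6.5]
opening: 0.51
```

```bash
python3 -c "
from lane import *
look('w13',0)"
```

```text
18.65 [0.4638 0.1537 0.0579] F [ 0.71 -0.24 -6.49] 0.51 lane [-0.0796 -0.0001] Rx [ 0.1   -0.995 -0.   ]
```

View pics/w13o.png

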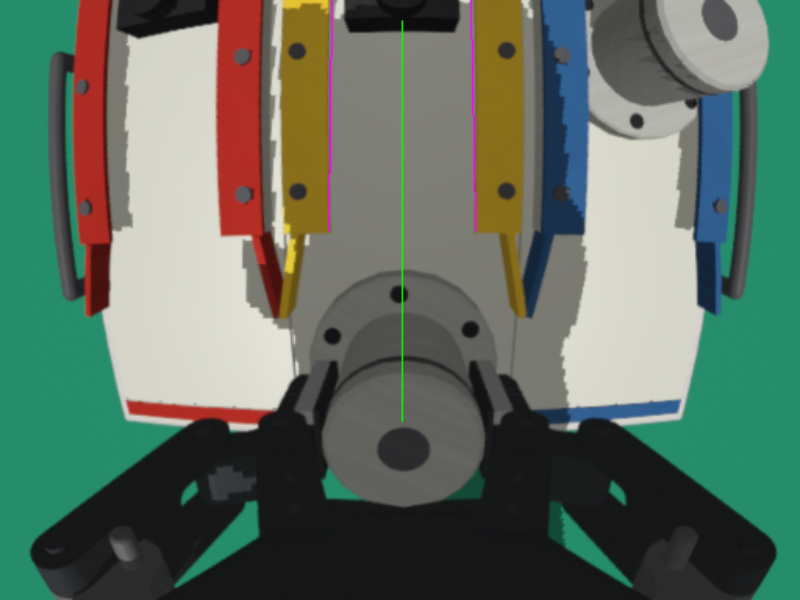

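Call:
arm_command:
  translation:
    - [0,0,-0.06]
    - [0,0,-0.11]
    - [0,0,-0.15]
    - [0,0,-0.17]
    - [0,0,-0.18]
    - [0,0,-0.185]
    - [0,0,-0.185]
  delta_rot:
    - [0,0,0]
    - [0,0,0]
    - [0,0,0]
    - [0,0,0]
    - [0,0,0]
    - [0,0,0]
    - [0,0,0]
  hand: [255,255,255,255,255,255,255]

```text
t: 19.4
tool_pos: [0.4634, 0.1536, 0.048]
eef_rot: [0.742, -0.671, 0.0, -0.0]
ft_force: [-0.1, -0.4, -5.1]
opening: 0.511
```

Call:
arm_command:
  translation:
    - [0,0,-0.01]
    - [0,0,-0.02]
    - [0,0,-0.02]
  delta_rot:
    - [0,0,0]
    - [0,0,0]
    - [0,0,0]
  hand: [255,255,255]

```text
t: 19.7
tool_pos: [0.4635, 0.1536, 0.0475]
eef_rot: [0.742, -0.671, 0.0, -0.0]
ft_force: [-1.0, -0.2, 2.3]
opening: 0.512
```

Call:
arm_command:
  translation:
    - [0,0,0.02]
    - [0,0,0.02]
    - [0.1,0.01,0.02]
    - [0.25,0.025,0.02]
    - [0.4,0.04,0.02]
    - [0.55,0.055,0.02]
    - [0.7,0.07,0.02]
    - [0.8,0.08,0.02]
    - [0.8,0.08,0.02]
  delta_rot:
    - [0,0,0]
    - [0,0,0]
    - [0,0,0]
    - [0,0,0]
    - [0,0,0]
    - [0,0,0]
    - [0,0,0]
    - [0,0,0]
    - [0,0,0]
  hand: [255,255,255,255,255,255,255,255,255]

```text
t: 20.6
tool_pos: [0.5044, 0.1576, 0.048]
eef_rot: [0.742, -0.671, 0.0, -0.0]
ft_force: [-0.3, 0.1, -5.5]
opening: 0.508
```

```bash
python3 -c "
from lane import *
look('w14',0)"
```

```text
20.6 [0.5044 0.1576 0.048 ] F [-0.3   0.09 -5.48] 0.508 lane [-0.0388 -0.0003] Rx [ 0.1   -0.995 -0.   ]
```

View pics/w14o.png

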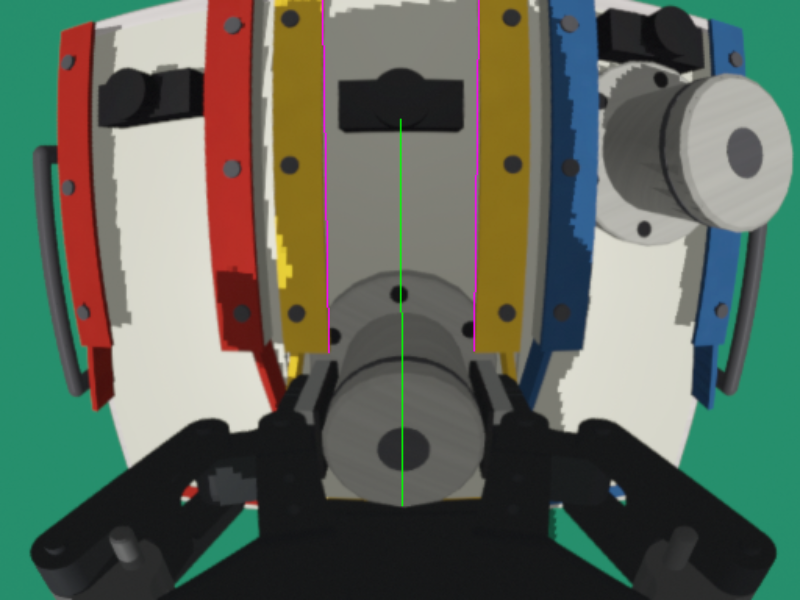

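Call:
arm_command:
  translation:
    - [0.08,0.01,0]
    - [0.2,0.024,0]
    - [0.35,0.04,0]
    - [0.5,0.055,0]
    - [0.65,0.07,0]
    - [0.75,0.08,0]
    - [0.82,0.088,0]
    - [0.84,0.09,0]
    - [0.84,0.09,0]
  delta_rot:
    - [0,0,0]
    - [0,0,0]
    - [0,0,0]
    - [0,0,0]
    - [0,0,0]
    - [0,0,0]
    - [0,0,0]
    - [0,0,0]
    - [0,0,0]
  hand: [255,255,255,255,255,255,255,255,255]

```text
t: 21.55
tool_pos: [0.5453, 0.162, 0.0479]
eef_rot: [0.742, -0.671, -0.0, 0.0]
ft_force: [0.1, 0.2, -5.6]
opening: 0.512
```

```bash
python3 -c "
from lane import *
look('w15',0)"
```

```text
21.55 [0.5453 0.162  0.0479] F [ 0.14  0.16 -5.62] 0.512 lane [0.0023 0.    ] Rx [ 0.1   -0.995  0.   ]
```

View pics/w15o.png

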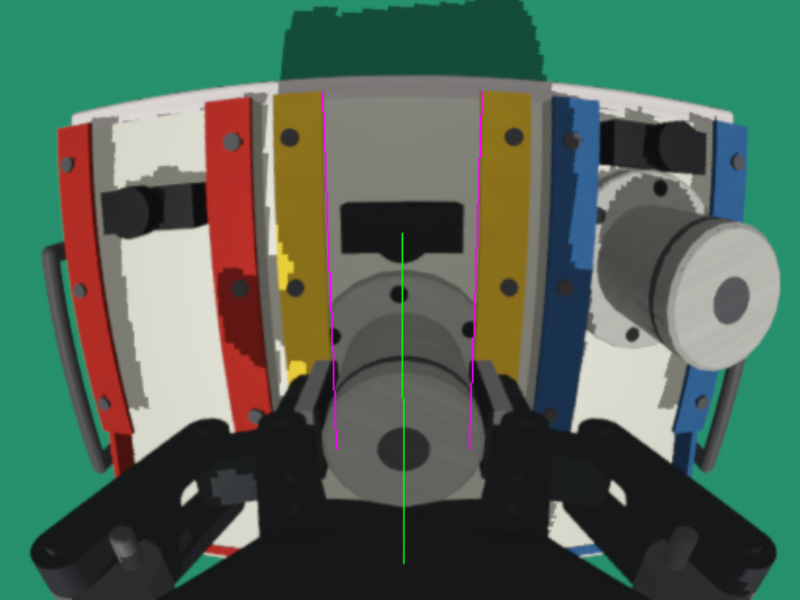

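Call:
arm_command:
  translation:
    - [0.02,0.002,0]
    - [0.05,0.005,0]
    - [0.08,0.008,0]
    - [0.1,0.01,0]
    - [0.1,0.01,0]
  delta_rot:
    - [0,0,0]
    - [0,0,0]
    - [0,0,0]
    - [0,0,0]
    - [0,0,0]
  hand: [255,255,255,255,255]

```text
t: 22.1
tool_pos: [0.5506, 0.1626, 0.048]
eef_rot: [0.742, -0.671, 0.0, -0.0]
ft_force: [-0.3, 0.1, -6.3]
opening: 0.507
```

Call:
arm_command:
  translation:
    - [0.01,0.001,0]
    - [0.02,0.002,0]
    - [0.03,0.003,0]
    - [0.03,0.003,0]
  delta_rot:
    - [0,0,0]
    - [0,0,0]
    - [0,0,0]
    - [0,0,0]
  hand: [255,255,255,255]

```text
t: 22.5
tool_pos: [0.552, 0.1628, 0.048]
eef_rot: [0.742, -0.671, 0.0, -0.0]
ft_force: [-0.2, -0.7, -6.1]
opening: 0.51
```

Call:
arm_command:
  translation:
    - [0.01,0.001,0]
    - [0.02,0.002,0]
    - [0.02,0.002,0]
  delta_rot:
    - [0,0,0]
    - [0,0,0]
    - [0,0,0]
  hand: [255,255,255]

```text
t: 22.8
tool_pos: [0.553, 0.1628, 0.048]
eef_rot: [0.742, -0.671, 0.0, -0.0]
ft_force: [1.0, -0.3, -6.1]
opening: 0.51
```

Call:
arm_command:
  translation:
    - [0.01,0.001,0]
    - [0.02,0.002,0]
    - [0.02,0.002,0]
  delta_rot:
    - [0,0,0]
    - [0,0,0]
    - [0,0,0]
  hand: [255,255,255]

```text
t: 23.1
tool_pos: [0.5539, 0.1629, 0.048]
eef_rot: [0.742, -0.671, -0.0, -0.0]
ft_force: [1.0, 0.2, -5.7]
opening: 0.507
```

Call:
arm_command:
  translation:
    - [0.01,0.001,0]
    - [0.02,0.002,0]
    - [0.02,0.002,0]
  delta_rot:
    - [0,0,0]
    - [0,0,0]
    - [0,0,0]
  hand: [255,255,255]

```text
t: 23.4
tool_pos: [0.5541, 0.163, 0.0479]
eef_rot: [0.742, -0.671, -0.0, 0.001]
ft_force: [-3.9, -0.3, -3.3]
opening: 0.509
```

Call:
arm_command:
  translation:
    - [0,0,-0.005]
    - [0,0,-0.005]
    - [0,0,-0.005]
    - [0,0,-0.005]
    - [0,0,-0.005]
    - [0,0,-0.005]
  delta_rot:
    - [0,0,0]
    - [0,0,0]
    - [0,0,0]
    - [0,0,0]
    - [0,0,0]
    - [0,0,0]
  hand: [110,95,80,60,60,60]

```text
t: 24.0
tool_pos: [0.555, 0.1631, 0.0479]
eef_rot: [0.742, -0.671, 0.0, -0.0]
ft_force: [-0.1, 0.1, -1.0]
opening: 0.761
```

```bash
python3 -c "
from lane import *
look('w16',0)
im=cv2.imread('pics/w16.png');cv2.imwrite('pics/w16c.png',cv2.resize(im[100:300,160:360],None,fx=3,fy=3,interpolation=2))"
```

```text
24.0 [0.555  0.1631 0.0479] F [-0.15  0.11 -0.95] 0.761 lane [0.0121 0.0001] Rx [ 0.1   -0.995 -0.   ]
```

View pics/w16c.png

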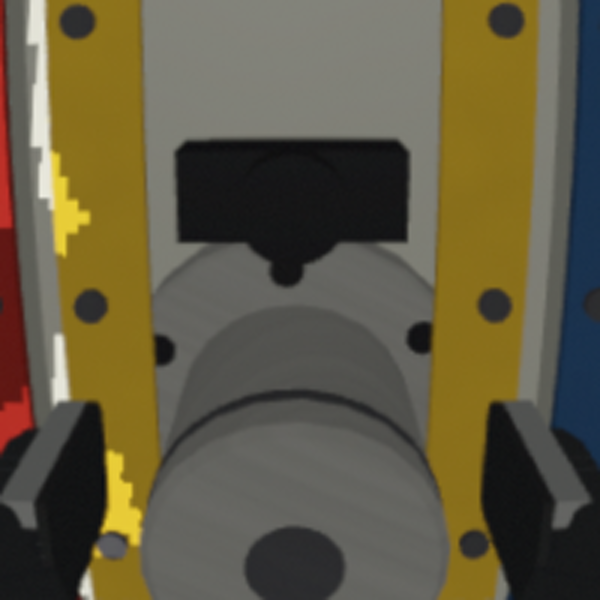

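View pics/w16o.png

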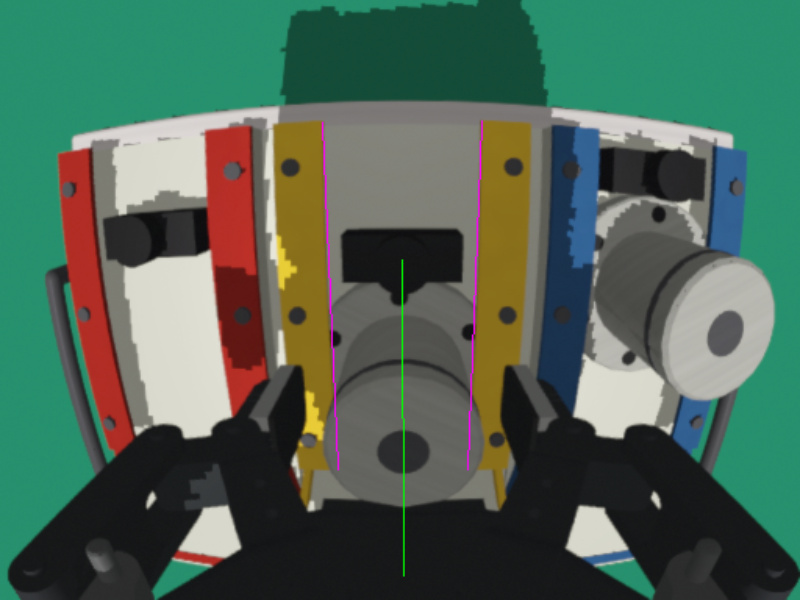

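Call:
arm_command:
  translation:
    - [0,0,0.2]
    - [0,0,0.7]
    - [0,0,1.4]
    - [0,0,2.1]
    - [-0.3,0,2.8]
    - [-0.9,0.3,3.3]
    - [-1.4,0.6,3.6]
    - [-1.8,0.8,3.8]
    - [-2.0,1.0,4.0]
    - [-2.0,1.0,4.0]
    - [-2.0,1.0,4.0]
  delta_rot:
    - [0,0,0]
    - [0,0,0]
    - [0,0,0]
    - [0,0,0]
    - [0,0,0]
    - [0,0,0]
    - [0,0,0]
    - [0,0,0]
    - [0,0,0]
    - [0,0,0]
    - [0,0,0]
  hand: [60,60,60,60,60,60,60,60,60,60,60]

```text
t: 25.15
tool_pos: [0.4552, 0.2127, 0.2482]
eef_rot: [0.742, -0.671, 0.0, -0.0]
ft_force: [0.2, -0.6, -0.4]
opening: 0.765
```

```bash
python3 - <<'E'
from lane import *
s=robot.get_state();print(s["t"],s["tool_pos"],s["ft_force"])
w=robot.get_image("wrist");a=robot.get_image("side");b=robot.get_image("scene")
cv2.imwrite("pics/e_w.png",w)
cv2.imwrite("pics/e_side.png",cv2.resize(a[120:300,140:300],None,fx=3.3,fy=3.3,interpolation=2))
cv2.imwrite("pics/e_scene.png",cv2.resize(b[100:310,130:385],None,fx=2.8,fy=2.8,interpolation=2))
C=cam("wrist",s)
for n,x,ly in(("yellow",.0115,0),("blue",.0422,-.092)):
    print(n,proj(C,[tow(x,ly,.076),tow(x,ly,.012)]).round(1).tolist(), proj(cam("scene"),tow(x,ly,.076)).round(1), proj(cam("side"),tow(x,ly,.076)).round(1))
E
```

```text
25.15 [0.45524725 0.21272979 0.24819722] [ 0.15005916 -0.60962963 -0.36956099]
yellow [[316.1, 87.7], [306.1, 91.4]] [[300.2 229. ]] [[211.  215.3]]
blue [[397.9, 66.6], [376.1, 72.4]] [[267.2 213. ]] [[213.4 187.5]]
```

View pics/e_w.png

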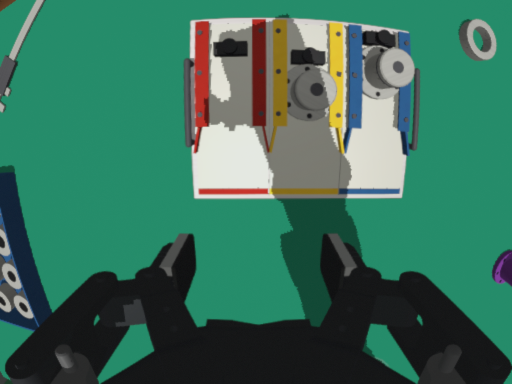

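View pics/e_side.png

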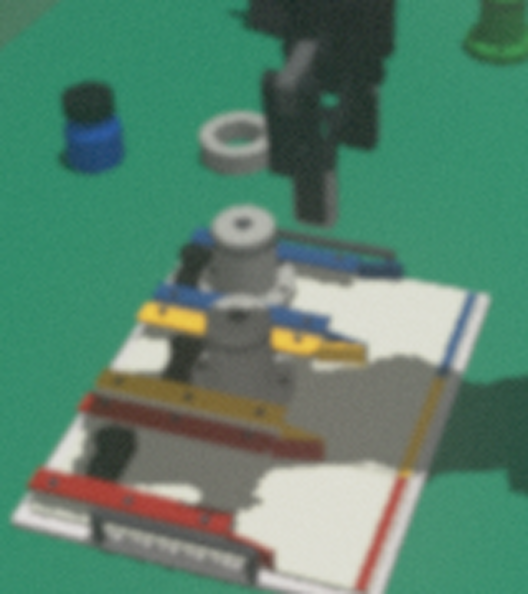

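View pics/e_scene.png

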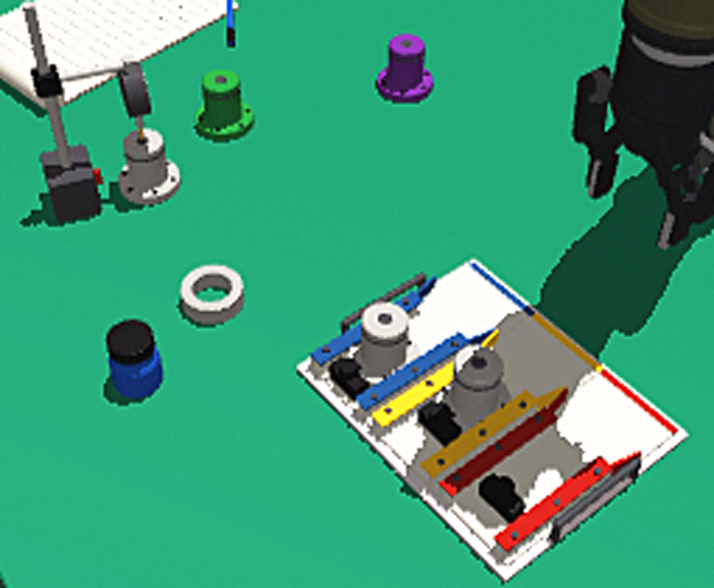

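```bash
python3 -c "
from h import *
print(robot.close_job())"
```

```text
the job is handed in; nothing more can be done
None
```

I sorted both free hubs into their lanes, let go of them and handed the job in. That was at about 25 s on the robot's clock, and no verdict was reported.

| Hub | Force when lifted | Kind | Lane | First contact at stop |
|---|---|---|---|---|
| Hub from (0.474, -0.117) | about 3.7 N | hollow | blue | about 5 N |
| Hub from (0.428, -0.294) | about 5.7 N | filled | yellow | about 4 N |

- **Setting down:** each was gripped on the boss and lowered onto the apron, then slid in just clear of the floor. The first pressed the lane floor with about 12 N as it touched down, the second with about 8 N.
- **After letting go:** the wrist pictures show the same stop-to-boss gap in both lanes, the gap expected at contact. The closing pictures show both hubs upright under the lips.
- **Left alone:** the third hub, the ring gauge and the jar look untouched. I did not re-measure their positions.
- **Small disagreement:** in the last, distant wrist view the yellow hub appeared about 2 pixels (roughly 3 mm) nearer the robot than I predicted from the tool position. About half of that fits the hub sitting 1.4 mm off-centre in the pads. I judged the rest to be reading error, because contact was felt and the close-up gaps matched, so I did not push the hub again.

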